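# Turn a wear plate over the step into its seat

### The arm

A 6-joint arm with a two-finger parallel gripper is mounted at the origin on a cart in front of the work surface, level with it; the furniture and walls round the work are solid. World frame = base frame: x ahead of the robot, y to its left, z up, the work surface at z = 0. Lengths are in m, angles in rad, forces in N, time in s.
With the tool pointing down it reaches from about 0.35 to 0.975 m from the base axis. Payload 4.9 kg.
Tool frame: the origin (TCP) lies at the very end of the fingers, on their centre line; the grasp point (between the pads) lies 19 mm behind it (pinch_z is the distance from the TCP to the grasp point, in m); z points along the fingers, y is the line along which they close (so a half turn about z gives the same grasp; the last joint's range is limited). The gripper opens to 85 mm and grips with 20 to 120 N. Pads are 22 mm wide; open, the fingers measure 114 mm over their backs; the gripper's body (76 mm by 85 mm) begins 54 mm behind the grasp point. The pads swing forward as they close: fully open they stand 13 mm farther back than shut.
Start: joints at [1.054, 0.053, 1.613, -0, 1.476, -0.119], TCP at [0.242, 0.576, 0.231] pointing down, gripper open.
Joint ranges: [-3.01, 3.01], [-1.01, 2.22], [0.06, 2.58], [-1.02, 4.17], [0.09, 2.62], [-3.14, 3.14]. Speed limits (rad/s): [2.57, 2.57, 3.14, 3.14, 3.14, 3.14].

### API

Orientations are given as a unit quaternion [w, x, y, z].
In Python, from plant import * gives the robot as it stands. The module is installed in compiled form; this text tells all that it offers.
- The arm moves only by the tool play_rows, never from a script. Its arguments are lists of equal length, an entry for each row: "linear": the shift along the world's x, y, z in m, a list of three; "turn": the turn about the world's z in degrees. A call has 1 to 8 rows; each row shifts and turns the commanded pose from where the row before left it; what a row does not reach is not made up. A row lasts 1/8 s, in which the tool goes at most 62.5 mm and 10.7 degrees, less where a joint would pass 70% of its speed; a pose out of reach is approached as far as the arm can. A call is refused whole if a number of a shift passes 0.0625 or a number of a turn 10.7, either way. A call with a gripper value outside its range is refused whole. "hand" is the finger opening in m, from 0 to 0.0854, set as the call begins (left out, the last holds). The fingers move at their own pace and stop on an object; the grip force is fixed at half the most. Time passes only in rows, so rows that do not move let the fingers close. It gives the time, the measured TCP pose, the force, the opening and the grip force at its end, in the units of the state.
- state(): the state, without advancing time (a new reading comes with each control period).
- grab_frame(name): name is "scene" or "side" or "wrist"; returns the picture (384x512x3 uint8, red, green, blue); there is no depth.
- camera_info(name): a dict with "camera_matrix" (3x3 intrinsics, pixels), "origin" and "attitude" of the camera in the world; the wrist camera has in their place "mount" (4x4, takes a point from camera to tool coordinates, whose origin is the TCP and whose axes are the flange's). Camera axes: x right, y down, z forward; pixel columns grow to the right and rows downward; lengths in m; the calibration is good to about 2 mm. A picture is of the moment at which its call begins: read the wrist's pose just before it. camera_info takes no time and is no camera call.
- job_done(): hands the job in; it is judged then, once.
Trained networks look in the newest picture that a camera, given by its name, has taken for a name from the list of things; names that differ only in an ending like _2 or _b are one class to them, and where a whole thing is asked for, a point or a joint stands for the part that bears it (a point fixed in the world has none). Each returns a list of dicts, best first, with "p" (0 to 1); they miss things now and then, are a little off and sometimes report something else, mostly with a low value. They report only what shows in the picture. A call takes as long as a camera call. They do not tell look-alikes from the thing itself.
- trace(camera, thing): "region" (384x512 bool, what is visible of it) and "location" ([column, row] in pixels, amid what is visible of it).
The state is a dict: "time": time; "joint_pos": joint angles; "joint_vel": joint speeds; "joint_efforts": joint torques, N m; "tool_pos": TCP position; "tool_rot": TCP orientation; "contact_force": force on the tool from outside, world axes, zero at the start; "ft_torque": the same for the moment, N m; "gripper_width": opening from 0.0 (shut) to 1.0 (fully open); "grasp_force": force on a finger pad.
Only numpy, scipy, OpenCV 4.12 (cv2) and the standard library are available. Lean on these libraries where they do the work, as an engineer would, in place of code of your own. Each camera call takes 0.05 s, during which the arm holds its last target. There are 200 camera calls.

### The job

The bronze wear plate lies wrong side up on the low front floor of the slide bed's guideway, its plugged working face down. Without gripping or picking it up, push it flat up against the step with the fingertips, keep pushing so that it tips up on edge there and flips over the step, then push it along the raised seat until it is fully home against the back shoulder, lying flat with the working face up. Leave the screws, hex key and bush standing round the bed where they are.

Things in the scene. Friction and masses are not known exactly. Their poses are not given: they have to be found in the camera images.
- slide_bed: fixed steel slide bed, 180 x 144 mm: guideway 96 mm wide between two dark rails (24 mm wide, tops 30 mm above the table). Origin on the table below the foot of the step, mid-way between rails; x along the way to the back, z up. Low floor x -112 to 0 mm, height 12 above the table, open in front; step 6 mm high at x 0; raised seat x 0 to 42, height 18; back shoulder x 42 to 68, height 26
- step_foot (a point): foot of the step in the bed: x = 0, middle of the guideway, on the low floor (12 mm above the table); axes as the bed. Pressed flat against the step with about 10 N, the plate's near edge clings to fingertips that then move up and over in an arc about the step's top edge, while they keep that push towards the edge; with less squeeze it slips off and falls back
- seat_home (a point): where the plate's centre is when it lies fully home: 23 mm behind the step, mid-guideway, 23 mm above the table (5 mm above the seat); axes as the bed
- wear_plate: bronze plate, 38 (x) by 90 (y) by 10 mm (z), 0.29 kg, origin at its centre. Lies loose on the low floor, its 90 mm across the way, about 3 mm play each side; at the start +x points to the step and +z (plain back, two small holes) up. Working face (dark plugs, counterbored holes) is -z; turned over, z points down. Past upright it falls onto the seat, overhanging the step about 6 mm
- screw_1: black cap screw, 21 mm across, 64 mm tall, standing on the table 25 to 50 mm to the right of the bed; origin at its underside
- screw_2: a second, equal cap screw standing to the right of the bed, nearer the robot than the first; origin at its underside
- hex_key: black hex key, 116 x 46 mm, 10 mm thick, lying along the left side of the bed; origin at its underside
- bush: pale bronze guide bush, 39 mm across, 42 mm tall, standing about 55 mm behind the bed; origin at its underside
Things that resemble listed ones, but are neither listed nor needed, are in the scene too. Leave any green look-alike of the wear_plate alone.

How it is judged:
On the way, in this order (a step that is already met when the one before it is completed fails the run):
1. the plate lies flat with its edge pushed up against the step (x of wear_plate in the frame of step_foot above -0.0215 m and angle between wear_plate's own z axis and vertical below 0.12 rad and angle between the x axis of wear_plate and the x axis of slide_bed, either way round below 0.12 rad), for 0.1 s.
2. the plate is tipped up on edge at the step (angle between wear_plate's own z axis and vertical above 1 rad and x of wear_plate in the frame of step_foot between -0.035 and 0.02 m and z of wear_plate in the frame of step_foot below 0.034 m).
At the end, for the whole second after the job is handed in: The plate rests flat on the raised seat with its working face up (within 4 degrees), between the rails, its edge within 3 mm of the back shoulder and square to it, at rest (angle between wear_plate's own z axis and vertical above 3.07 rad and x of wear_plate in the frame of seat_home between -0.003 and 0.003 m and z of wear_plate in the frame of seat_home between -0.002 and 0.002 m and angle between the x axis of wear_plate and the x axis of slide_bed, either way round below 0.06 rad and linear speed of wear_plate below 0.01 m/s); the robot touches nothing.
It fails at once if the plate is picked up: raised lying flat, or carried higher than tipping over the step takes it (z of wear_plate in the frame of step_foot above 0.04 m or (angle between wear_plate's own z axis and vertical below 0.3 rad and z of wear_plate in the frame of step_foot above 0.022 m) or (angle between wear_plate's own z axis and vertical above 2.84 rad and z of wear_plate in the frame of step_foot above 0.028 m)).
It fails at once if a screw, the hex key or the bush beside the bed is moved by more than 15 mm (distance of any of screw_1, screw_2, hex_key, bush from where it was at the start of the episode above 0.015 m).
It also fails if it takes over 64 s, if anything falls off the work surface, if the arm or the gripper's body presses on something with over 40 N, if the wrist force passes 120 N, or if a joint passes its speed limit or range.

## Working session

There is one attempt and no reset: what is moved stays moved. The work goes in short steps, Python scripts to look and compute and a tool call to move; the robot and the scene stay as the last step left them, time stands still between calls to the robot, and variables do not carry over. Pictures are saved under pics/ and viewed, at most 10 in all, crops included, and the job is handed in when it is done.

Besides the shell and the picture viewer there is one more tool, called after ">>>" as name(argument=value, ...) on one line, values as JSON. play_rows: Moves the arm, as the interface text tells. Its arguments: {"type":"object","properties":{"linear":{"type":"array","items":{"type":"array","items":{"type":"number"}}},"turn":{"type":"array","items":{"type":"number"}},"hand":{"type":"number"}},"required":["linear","turn"]}

```bash
mkdir -p pics
cat > h.py <<'E'
from plant import *
import numpy as np, cv2
from scipy.spatial.transform import Rotation as R
def cam(n):
    c=camera_info(n); K=np.array(c["camera_matrix"]); 
    if "mount" in c:
        s=state(); q=s["tool_rot"]; T=np.eye(4); T[:3,:3]=R.from_quat([q[1],q[2],q[3],q[0]]).as_matrix(); T[:3,3]=s["tool_pos"]
        T=T@np.array(c["mount"]); return K,T[:3,:3],T[:3,3]
    a=np.array(c["attitude"],float)
    Rm=a if a.shape==(3,3) else R.from_quat([a[1],a[2],a[3],a[0]]).as_matrix()
    return K,Rm,np.array(c["origin"])
def unproj(C,uv,z):
    K,Rm,o=C; uv=np.atleast_2d(uv).astype(float)
    d=np.c_[uv,np.ones(len(uv))]@np.linalg.inv(K).T@Rm.T
    return o+d*((z-o[2])/d[:,2])[:,None]
def proj(C,p):
    K,Rm,o=C; q=(np.atleast_2d(p)-o)@Rm@K.T; return q[:,:2]/q[:,2:]
def save(n,im): cv2.imwrite(f"pics/{n}.png",cv2.cvtColor(im,cv2.COLOR_RGB2BGR))
E
python3 - <<'E'
from h import *
s=state(); print({k:np.round(v,3).tolist() for k,v in s.items()})
print(camera_info("scene"),camera_info("wrist"))
ims=[]
for n in ["scene","side"]:
    im=grab_frame(n); ims.append(im); C=cam(n)
    for t in ["slide_bed","wear_plate","screw_1","hex_key","bush"]:
        for d in trace(n,t)[:3]: print(n,t,round(d["p"],2),np.round(d["location"]),np.round(unproj(C,d["location"],0.02),3).tolist(),d["region"].sum())
save("a",ims[0]);save("b",ims[1])
E
```

```text
{'time': 0.0, 'joint_pos': [1.054, 0.053, 1.614, 0.0, 1.476, -0.119], 'joint_vel': [0.001, 0.0, -0.0, 0.0, -0.003, -0.001], 'joint_efforts': [0.001, -39.367, -37.018, 0.0, 0.007, 0.0], 'tool_pos': [0.242, 0.576, 0.23], 'tool_rot': [-0.0, 0.198, 0.98, -0.001], 'contact_force': [0.307, 0.038, 0.287], 'ft_torque': [0.007, -0.03, -0.057], 'grasp_force': 0.0, 'gripper_width': 1.001}
{'camera_matrix': array([[416.11590079,   0.        , 250.41416834],
       [  0.        , 416.11590079, 192.90247378],
       [  0.        ,   0.        ,   1.        ]]), 'origin': array([ 0.20972256, -0.77745335,  0.52713318]), 'attitude': array([-0.45083747,  0.85054349, -0.24094433,  0.12356041])} {'camera_matrix': array([[327.68406914,   0.        , 259.62604871],
       [  0.        , 327.68406914, 187.45224983],
       [  0.        ,   0.        ,   1.        ]]), 'mount': array([[-1.31324783e-03, -9.54319788e-01, -2.98784232e-01,
         7.60692057e-02],
       [ 9.99999003e-01, -1.09824758e-03, -8.87487004e-04,
        -2.11734030e-04],
       [ 5.18807350e-04, -2.98785099e-01,  9.54320279e-01,
    
[... 235 characters left out ...]
ne wear_plate 0.75 [210. 208.] [[0.495, -0.144, 0.02]] 445
scene screw_1 0.74 [246. 237.] [[0.512, -0.261, 0.02]] 254
scene screw_1 0.71 [266. 226.] [[0.562, -0.254, 0.02]] 231
scene hex_key 0.51 [163. 193.] [[0.434, -0.04, 0.02]] 54
scene bush 0.54 [288. 184.] [[0.686, -0.153, 0.02]] 338
side slide_bed 0.79 [267. 220.] [[0.543, -0.141, 0.02]] 3384
side wear_plate 0.92 [288. 216.] [[0.492, -0.151, 0.02]] 340
side wear_plate 0.83 [301. 185.] [[0.434, -0.285, 0.02]] 303
side screw_1 0.69 [273. 188.] [[0.509, -0.28, 0.02]] 149
side screw_1 0.53 [259. 191.] [[0.547, -0.268, 0.02]] 138
side hex_key 0.68 [302. 252.] [[0.485, -0.026, 0.02]] 338
side bush 0.89 [207. 221.] [[0.681, -0.151, 0.02]] 319
```

Run:
```python
import cv2,numpy as np
a=cv2.imread("pics/a.png")[120:320,120:340];b=cv2.imread("pics/b.png")[120:320,150:370]
cv2.imwrite("pics/ab.png",cv2.resize(np.hstack([a,b]),None,fx=1.8,fy=1.8,interpolation=cv2.INTER_CUBIC))
```

```text
(no output)
```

View pics/ab.png

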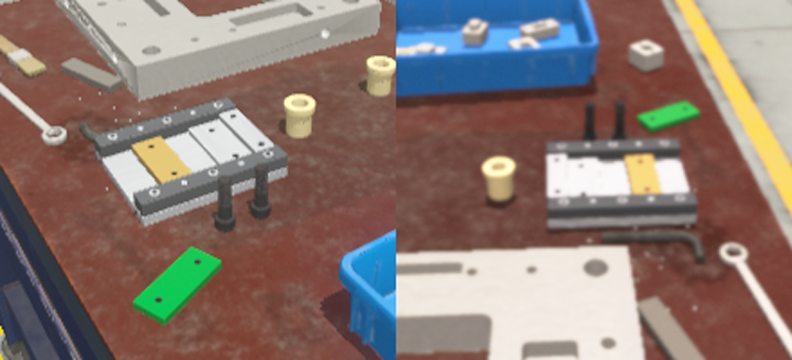

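The scene view shows the bed near (0.53,-0.15), with the plate on its low floor and two cap screws to its right. It also shows the bush behind, the hex key on the left and a green decoy in front. I'll move above it for a close look.

>>> play_rows(linear=[[0.022,-0.058,0.0],[0.022,-0.058,0.0],[0.022,-0.058,0.0],[0.022,-0.058,0.0],[0.022,-0.058,0.0],[0.022,-0.058,0.0],[0.022,-0.058,0.0],[0.022,-0.058,0.0]], turn=[3,3,3,3,3,3,3,2], hand=0.045)

```text
time: 1.6
tool_pos: [0.4186, 0.1103, 0.2318]
tool_rot: [0.001, -0.002, 1.0, 0.0]
contact_force: [1.1, 0.4, 0.0]
gripper_width: 0.529
grasp_force: 0.0
```

>>> play_rows(linear=[[0.02,-0.058,0.0],[0.02,-0.058,0.0],[0.02,-0.058,0.0],[0.02,-0.058,0.0],[0.0,-0.03,0.0],[0,0,0],[0,0,0]], turn=[0,0,0,0,0,0,0])

```text
time: 2.48
tool_pos: [0.498, -0.1492, 0.2313]
tool_rot: [0.0, -0.002, 1.0, 0.0]
contact_force: [0.1, 0.8, -0.2]
gripper_width: 0.525
grasp_force: 0.0
```

Run:
```python
from h import *
s=state(); print(s["time"],s["tool_pos"],s["tool_rot"],s["contact_force"],s["gripper_width"])
C=cam("wrist"); im=grab_frame("wrist"); save("w1",im)
for t,z in [("slide_bed",.018),("wear_plate",.022),("screw_1",.06),("hex_key",.01),("bush",.04)]:
    for d in trace("wrist",t)[:2]:
        r=cv2.minAreaRect(np.argwhere(d["region"])[:,::-1].astype(np.float32)); b=cv2.boxPoints(r)
        print(t,round(d["p"],2),np.round(d["location"]),np.round(unproj(C,d["location"],z),4).tolist(),np.round(b).tolist(),np.round(unproj(C,b,z)[:,:2],4).tolist())
cv2.imwrite("pics/w1b.png",cv2.resize(cv2.cvtColor(im,cv2.COLOR_RGB2BGR),(800,600)))
```

```text
2.475 [ 0.49802362 -0.14920377  0.23129178] [ 1.13355967e-05 -1.91888510e-03  9.99998124e-01  2.63963527e-04] [ 0.12483016  0.7986438  -0.23389308] 0.5249498445762476
slide_bed 0.84 [260. 185.] [[0.5307, -0.1494, 0.018]] [[190.0, 257.0], [196.0, 98.0], [336.0, 104.0], [330.0, 263.0]] [[0.6224, -0.2344], [0.4356, -0.2164], [0.4408, -0.069], [0.6295, -0.063]]
slide_bed 0.62 [353. 141.] [[0.4801, -0.0482, 0.018]] [[314.0, 193.0], [365.0, 97.0], [395.0, 114.0], [344.0, 209.0]] [[0.5396, -0.0878], [0.434, -0.0398], [0.4507, -0.0055], [0.5596, -0.0511]]
wear_plate 0.92 [108.  87.] [[0.4239, -0.3055, 0.022]] [[69.0, 56.0], [102.0, 38.0], [147.0, 120.0], [113.0, 138.0]] [[0.3945, -0.3408], [0.3777, -0.3047], [0.4576, -0.2689], [0.4769, -0.3071]]
screw_1 0.73 [158. 206.] [[0.54, -0.2535, 0.06]] [[137.0, 216.0], [165.0, 188.0], [178.0, 201.0], [150.0, 229.0]] [[0.5513, -0.2761], [0.5209, -0.2447], [0.5342, -0.2331], [0.5653, -0.2646]]
screw_1 0.6 [157. 172.] [[0.5045, -0.2516, 0.06]] [[139.0, 178.0], [164.0, 152.0], [177.0, 165.0], [152.0, 191.0]] [[0.51, -0.2701], [0.4843, -0.2426], [0.4972, -0.2309], [0.5236, -0.2585]]
hex_key 0.68 [355. 144.] [[0.4848, -0.0431, 0.01]] [[314.0, 193.0], [365.0, 96.0], [396.0, 112.0], [344.0, 209.0]] [[0.5422, -0.0865], [0.4326, -0.0366], [0.4497, -0.0016], [0.5627, -0.0489]]
bush 0.57 [255. 305.] [[0.6741, -0.1543, 0.04]] [[240.0, 280.0], [271.0, 280.0], [271.0, 323.0], [240.0, 323.0]] [[0.64, -0.1723], [0.6399, -0.136], [0.7006, -0.1352], [0.7007, -0.1732]]
```

View pics/w1b.png

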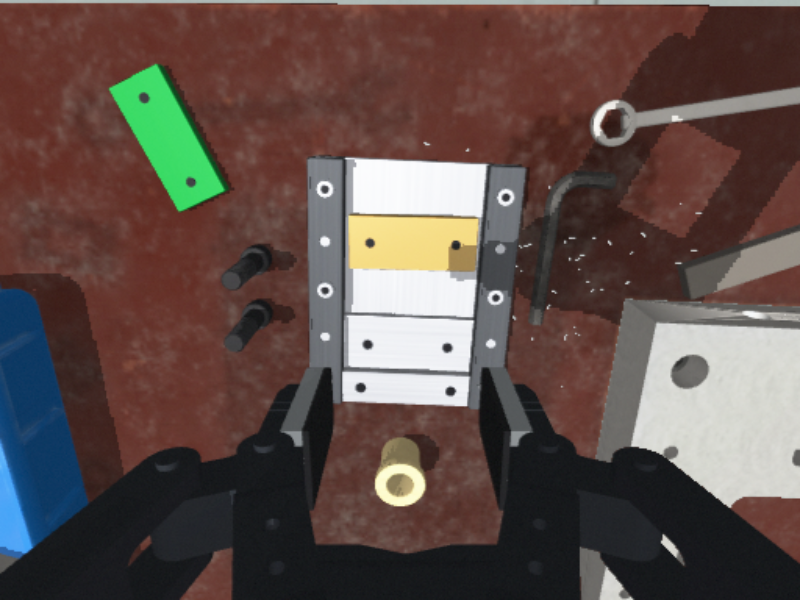

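The close view shows the bed almost square to the world with its front at the top (front corners (310,157) and (525,168)). The step line is at row ~317, the shoulder edge at ~373, and the bronze plate spans (349,215)–(478,272). I'll fit the poses.

```bash
cat > fit.py <<'E'
from h import *
from scipy.optimize import least_squares
def fit(C,P,uv,x0):
    P=np.array(P)/1000.; uv=np.array(uv,float)
    def f(v):
        c,s=np.cos(v[2]),np.sin(v[2])
        W=np.c_[v[0]+c*P[:,0]-s*P[:,1],v[1]+s*P[:,0]+c*P[:,1],P[:,2]]
        return (proj(C,W)-uv).ravel()
    r=least_squares(f,x0,loss="soft_l1"); return r.x,r.fun.reshape(-1,2)
E
python3 - <<'E'
from fit import *
C=cam("wrist"); k=.64
P=[(-112,-72,30),(-112,72,30),(-112,-48,30),(-112,48,30),(0,-48,18),(0,48,18),(42,-48,26),(42,48,26),(68,-48,26),(68,48,26)]
U=np.array([(310,157),(525,167),(344,157),(489,165),(346,316),(474,319),(343,371),(470,376),(343,402),(469,406)])*k
x,r=fit(C,P,U,[.55,-.15,0]); print("bed",x,np.round(r,1).tolist())
P=[(-19,-45,22),(-19,45,22),(19,45,22),(19,-45,22)]
U=np.array([(349,215),(478,218),(478,272),(350,268)])*k
x2,r=fit(C,P,U,[.5,-.15,0]); print("plate",x2,np.round(r,1).tolist())
c,s=np.cos(x[2]),np.sin(x[2]); d=x2[:2]-x[:2]; print("in bed",c*d[0]+s*d[1],-s*d[0]+c*d[1],x2[2]-x[2])
im=cv2.imread("pics/w1.png"); cv2.imwrite("pics/w1c.png",cv2.resize(im[90:270,180:350],None,fx=3.3,fy=3.3,interpolation=cv2.INTER_CUBIC))
E
```

```text
bed [ 0.55216682 -0.14652581 -0.03725248] [[-2.2, 0.2], [1.3, -0.3], [-0.4, 1.2], [0.9, 0.0], [-0.9, -1.0], [0.2, 0.3], [0.1, -0.1], [0.7, -0.2], [-0.0, -0.1], [-0.4, 0.3]]
plate [ 0.49616254 -0.14390274 -0.018655  ] [[0.1, 0.1], [1.2, 0.0], [-1.1, -0.4], [-0.2, 0.4]]
in bed -0.056063113057702105 0.0005354378829869237 0.018597475638745125
```

View pics/w1c.png

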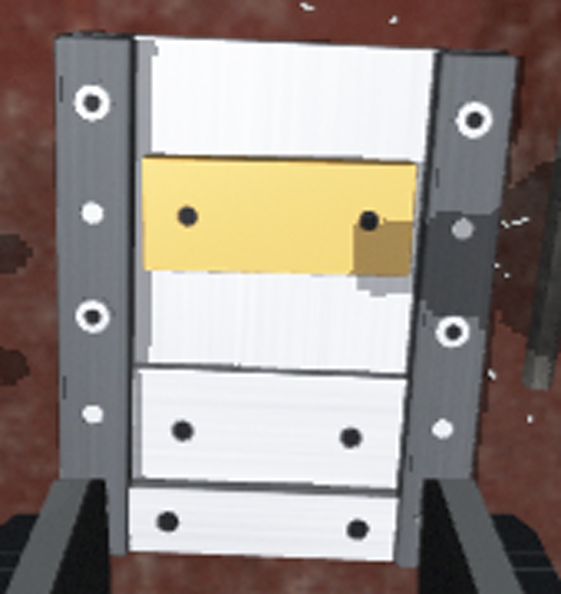

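>>> play_rows(linear=[[-0.022,0.003,-0.03],[-0.022,0.003,-0.05],[0,0,-0.05],[0,0,-0.04],[0,0,-0.02],[0,0,-0.01],[0,0,0],[0,0,0]], turn=[-1,-1,0,0,0,0,0,0])

```text
time: 3.78
tool_pos: [0.4552, -0.1442, 0.0327]
tool_rot: [0.001, 0.016, 1.0, -0.001]
contact_force: [0.4, 0.2, 1.4]
gripper_width: 0.522
grasp_force: 0.0
```

>>> play_rows(linear=[[0,0,-0.004],[0,0,-0.004],[0,0,-0.004],[0,0,-0.003],[0,0,0]], turn=[0,0,0,0,0])

```text
time: 4.4
tool_pos: [0.4538, -0.1437, 0.0159]
tool_rot: [-0.0, 0.016, 1.0, 0.0]
contact_force: [1.1, -0.2, 0.5]
gripper_width: 0.523
grasp_force: 0.0
```

>>> play_rows(linear=[[0,0,-0.002],[0,0,-0.002],[0,0,0]], turn=[0,0,0])

```text
time: 4.78
tool_pos: [0.454, -0.1437, 0.0121]
tool_rot: [-0.0, 0.016, 1.0, 0.0]
contact_force: [-0.4, 0.8, 0.3]
gripper_width: 0.523
grasp_force: 0.0
```

>>> play_rows(linear=[[0,0,-0.001],[0,0,-0.001],[0,0,-0.001],[0,0,0]], turn=[0,0,0,0])

```text
time: 5.28
tool_pos: [0.4542, -0.1439, 0.0098]
tool_rot: [-0.0, 0.016, 1.0, 0.0]
contact_force: [-2.4, 0.7, 5.4]
gripper_width: 0.528
grasp_force: 2.6
```

>>> play_rows(linear=[[0,0,-0.001],[0,0,-0.001],[0,0,0]], turn=[0,0,0])

```text
time: 5.65
tool_pos: [0.4542, -0.1439, 0.0097]
tool_rot: [-0.001, 0.015, 1.0, 0.0]
contact_force: [-10.6, 4.9, 20.4]
gripper_width: 0.527
grasp_force: 10.3
```

>>> play_rows(linear=[[0,0,-0.001],[0,0,0]], turn=[0,0])

```text
time: 5.9
tool_pos: [0.4542, -0.1439, 0.0097]
tool_rot: [-0.002, 0.015, 1.0, 0.0]
contact_force: [-13.9, 6.1, 27.8]
gripper_width: 0.525
grasp_force: 14.0
```

>>> play_rows(linear=[[0,0,0.004],[0,0,0.003],[0,0,0],[0.006,0,0],[0.006,0,0],[0.006,-0.0005,0],[0.006,-0.0005,0],[0.006,0,0]], turn=[0,0,0,0,0,0,0,0])

```text
time: 6.9
tool_pos: [0.4844, -0.1448, 0.013]
tool_rot: [-0.0, 0.016, 1.0, 0.0]
contact_force: [-0.3, 0.8, -1.2]
gripper_width: 0.53
grasp_force: 0.5
```

>>> play_rows(linear=[[0.004,0,0],[0.004,-0.0005,0],[0.003,0,0],[0.003,0,0],[0,0,0]], turn=[0,0,0,0,0])

```text
time: 7.52
tool_pos: [0.4986, -0.1454, 0.0135]
tool_rot: [0.0, 0.016, 1.0, -0.0]
contact_force: [0.3, -0.2, 0.3]
gripper_width: 0.526
grasp_force: 0.0
```

>>> play_rows(linear=[[0.002,0,0],[0.001,0,0],[0.001,0,0],[0,0,0]], turn=[0,0,0,0])

```text
time: 8.02
tool_pos: [0.5022, -0.1454, 0.0134]
tool_rot: [0.0, 0.016, 1.0, -0.0]
contact_force: [-0.7, -0.0, 0.9]
gripper_width: 0.527
grasp_force: 0.9
```

Run:
```python
from h import *
s=state(); print(s["tool_pos"],s["contact_force"])
C=cam("wrist"); im=grab_frame("wrist")
d=trace("wrist","wear_plate"); print([(x["p"],x["location"]) for x in d])
save("w2",cv2.resize(im,(800,600)))
```

```text
[ 0.50222188 -0.14536741  0.01339752] [-0.6757473  -0.03911558  0.94385848]
[(0.93, [260.1, 310.4])]
```

View pics/w2.png

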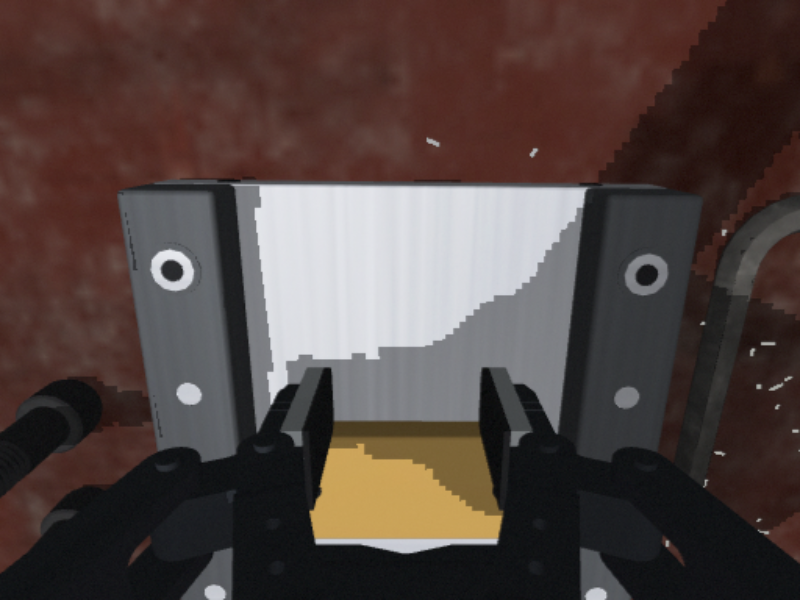

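The plate lies square ahead of the fingers, which are centred in the way; its near edge is at row ~435 (back face) and ~421 (lower edge).

Run:
```python
from h import *
C=cam("wrist")
print(unproj(C,[[405*.64,435*.64]],.022),unproj(C,[[405*.64,421*.64]],.012), unproj(C,[[320*.64,541*.64],[490*.64,541*.64]],.022))
```

```text
[[ 0.51268193 -0.14636149  0.022     ]] [[ 0.5140106  -0.14642374  0.012     ]] [[ 0.551124   -0.17514026  0.022     ]
 [ 0.55288615 -0.12018604  0.022     ]]
```

>>> play_rows(linear=[[0.001,0,0],[0.001,0,0],[0,0,0]], turn=[0,0,0])

```text
time: 8.5
tool_pos: [0.5025, -0.1452, 0.0132]
tool_rot: [-0.002, 0.016, 1.0, 0.0]
contact_force: [-8.3, 0.7, 6.1]
gripper_width: 0.527
grasp_force: 4.3
```

>>> play_rows(linear=[[0.0015,0,0],[0,0,0],[-0.0001,0,0.003],[0.0002,0,0.003],[0,0,0]], turn=[0,0,0,0,0])

```text
time: 9.12
tool_pos: [0.5032, -0.145, 0.0179]
tool_rot: [-0.003, 0.016, 1.0, 0.0]
contact_force: [-6.4, -1.8, 0.2]
gripper_width: 0.521
grasp_force: 3.4
```

Run:
```python
from h import *
s=state(); print(s["tool_pos"],s["contact_force"],s["ft_torque"])
im=grab_frame("wrist")[200:384,130:390]; im2=grab_frame("side")[180:250,190:340]
save("w3",np.vstack([cv2.resize(im,(520,368)),cv2.resize(im2,(520,230))]))
```

```text
[ 0.50317368 -0.14498153  0.01786633] [-6.44870394 -1.81101685  0.19534256] [-0.26381072  1.15656563 -0.20904661]
```

View pics/w3.png

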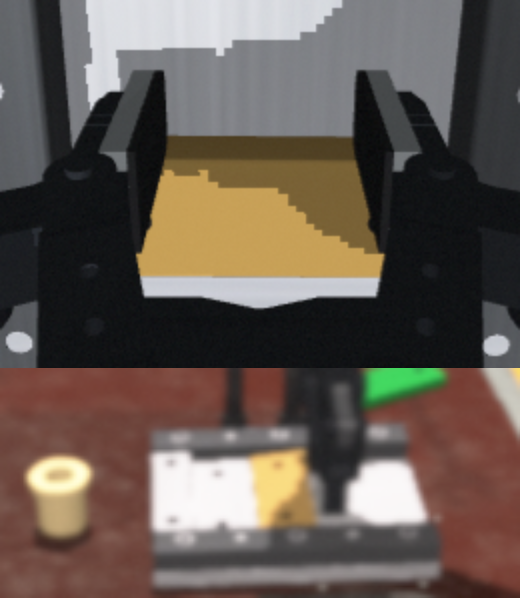

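Run:
```python
from h import *
C=cam("wrist")
for th in [0,3,6,9,12]:
    t=np.radians(th); P=[]
    for x,z in [(-38.,-6),(-38,4),(0,4)]:
        P.append((.5515+(x*np.cos(t)+z*np.sin(t))/1000,-.146,.018+(-x*np.sin(t)+z*np.cos(t))/1000))
    print(th,np.round(proj(C,P)[:,1],1))
```

```text
0 [262.5 273.1 337.9]
3 [264.  275.8 338.2]
6 [265.8 278.8 338.5]
9 [267.9 282.  338.8]
12 [270.1 285.5 339.1]
```

>>> play_rows(linear=[[0.0015,0,0],[0.0004,0,0.0028],[0.0007,0,0.0028],[0.0009,-0.0002,0.0028]], turn=[0,0,0,0])

```text
time: 9.72
tool_pos: [0.5054, -0.1451, 0.0258]
tool_rot: [-0.005, 0.016, 1.0, 0.001]
contact_force: [-10.1, -1.4, 2.5]
gripper_width: 0.526
grasp_force: 5.4
```

>>> play_rows(linear=[[0.0014,0,0.0027],[0.0016,-0.0002,0.0025],[0.0016,0,0.0024],[0.0018,0,0.0023]], turn=[0,0,0,0])

```text
time: 10.22
tool_pos: [0.5118, -0.1454, 0.0367]
tool_rot: [-0.005, 0.016, 1.0, 0.001]
contact_force: [-14.8, 0.2, 10.3]
gripper_width: 0.527
grasp_force: 8.8
```

>>> play_rows(linear=[[0.002,0,0.0022],[0.0022,-0.0002,0.002],[0.0023,0,0.0018],[0.0025,0,0.0016]], turn=[0,0,0,0])

```text
time: 10.72
tool_pos: [0.5234, -0.1459, 0.047]
tool_rot: [-0.002, 0.016, 1.0, 0.0]
contact_force: [-12.7, 1.9, 18.2]
gripper_width: 0.532
grasp_force: 11.0
```

Run:
```python
from h import *
im=grab_frame("wrist")[200:384,130:390]; im2=grab_frame("side")[180:250,190:340]
save("w4",np.vstack([cv2.resize(im,(520,368)),cv2.resize(im2,(520,230))]))
```

```text
(no output)
```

View pics/w4.png

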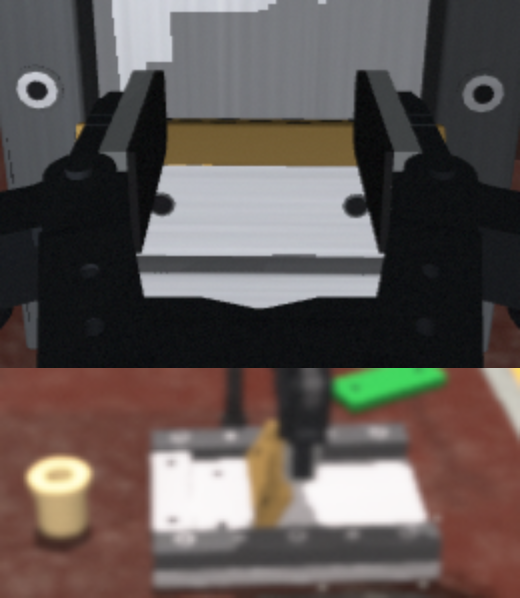

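The plate is up at about 60° and following evenly. Continuing the arc.

>>> play_rows(linear=[[0.0026,0,0.0014],[0.0027,-0.0002,0.0011],[0.0028,0,0.0009],[0.0029,0,0.0006],[0.0029,-0.0002,0.0004]], turn=[0,0,0,0,0])

```text
time: 11.45
tool_pos: [0.5419, -0.1467, 0.0537]
tool_rot: [0.003, 0.016, 1.0, -0.0]
contact_force: [-2.8, 3.6, 15.8]
gripper_width: 0.527
grasp_force: 7.4
```

>>> play_rows(linear=[[0.0029,0,0.0003],[0.0029,0,0.0001],[0.003,-0.0002,0],[0.003,0,0]], turn=[0,0,0,0])

```text
time: 11.95
tool_pos: [0.5546, -0.1472, 0.054]
tool_rot: [0.005, 0.016, 1.0, -0.001]
contact_force: [2.2, 1.1, 10.5]
gripper_width: 0.525
grasp_force: 4.9
```

>>> play_rows(linear=[[0.003,0,-0.0005],[0.003,0,-0.0005],[0.003,-0.0002,-0.001],[0.003,0,-0.001]], turn=[0,0,0,0])

```text
time: 12.45
tool_pos: [0.5668, -0.1476, 0.0505]
tool_rot: [0.005, 0.016, 1.0, -0.001]
contact_force: [3.5, 0.5, 6.3]
gripper_width: 0.529
grasp_force: 3.0
```

Run:
```python
from h import *
im=grab_frame("wrist")[200:384,130:390]; im2=grab_frame("side")[180:250,190:340]
save("w5",np.vstack([cv2.resize(im,(520,368)),cv2.resize(im2,(520,230))]))
```

```text
(no output)
```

View pics/w5.png

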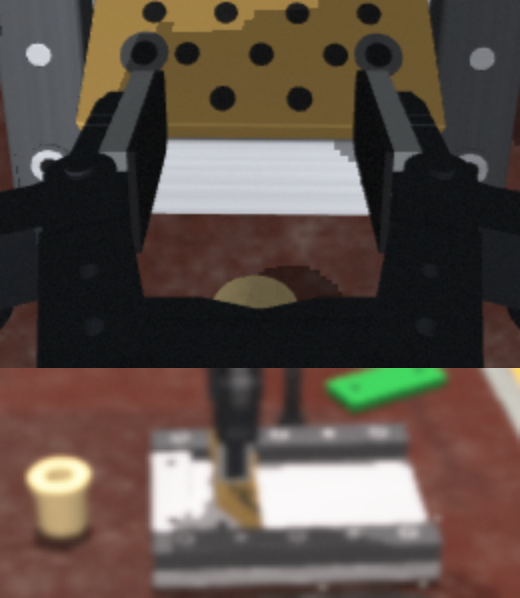

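The plate is past upright with its plugged working face now visible, leaning on the fingertips. I'll lower it gently.

>>> play_rows(linear=[[0.001,0,-0.0025],[0.001,0,-0.0025],[0.001,0,-0.003],[0.001,0,-0.003],[0,0,-0.003],[0,0,-0.003]], turn=[0,0,0,0,0,0])

```text
time: 13.3
tool_pos: [0.5658, -0.1465, 0.0291]
tool_rot: [-0.001, 0.016, 1.0, 0.0]
contact_force: [0.2, 0.6, 0.5]
gripper_width: 0.528
grasp_force: 0.0
```

>>> play_rows(linear=[[0,0,0.012],[0,0,0.02],[-0.02,0.001,0.01],[-0.03,0.001,0],[-0.005,0,0],[0,0,0],[0,0,0]], turn=[0,0,0,0,0,0,0])

```text
time: 14.18
tool_pos: [0.5123, -0.145, 0.0727]
tool_rot: [0.001, 0.016, 1.0, -0.0]
contact_force: [-0.2, 0.6, 0.3]
gripper_width: 0.528
grasp_force: 0.0
```

Run:
```python
from h import *
C=cam("wrist");print(state()["tool_pos"],state()["contact_force"])
im=grab_frame("wrist"); print(proj(C,[[.545,-.146,.028],[.583,-.146,.028]]))
save("w6",cv2.resize(im[180:384,100:420],None,fx=2,fy=2))
```

```text
[ 0.51230727 -0.1449671   0.07267173] [-0.23122746  0.6334168   0.28341483]
[[260.4634619  261.67486853]
 [262.23588884 311.17872872]]
```

View pics/w6.png

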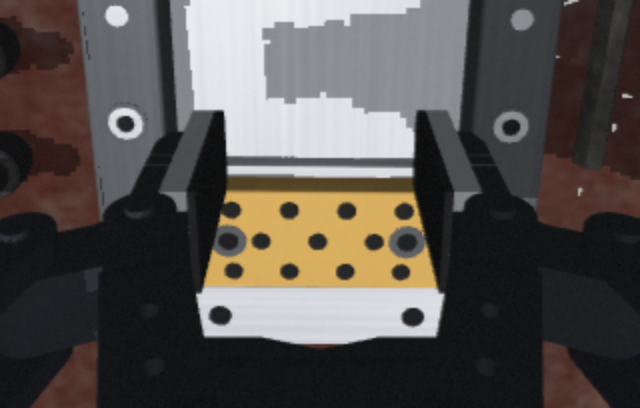

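The plate lies flat, working face up, with its near edge at rows ~258–275 and its far edge near the shoulder. I'll push it home firmly from behind.

>>> play_rows(linear=[[0,0,-0.03],[0,0,-0.02],[0,0,-0.003],[0.01,-0.0004,0],[0.008,-0.0003,0],[0.005,0,0],[0.003,0,0],[0,0,0]], turn=[0,0,0,0,0,0,0,0])

```text
time: 15.22
tool_pos: [0.5375, -0.1455, 0.0192]
tool_rot: [0.0, 0.016, 1.0, -0.0]
contact_force: [-0.8, -0.8, 0.3]
gripper_width: 0.529
grasp_force: 0.0
```

>>> play_rows(linear=[[0.002,0,0],[0.002,0,0],[0.002,0,0],[0,0,0]], turn=[0,0,0,0])

```text
time: 15.72
tool_pos: [0.5434, -0.1454, 0.019]
tool_rot: [0.0, 0.016, 1.0, -0.0]
contact_force: [0.1, 0.1, 1.2]
gripper_width: 0.526
grasp_force: 0.0
```

>>> play_rows(linear=[[0.001,0,0],[0.001,0,0],[0.001,0,0],[0,0,0]], turn=[0,0,0,0])

```text
time: 16.23
tool_pos: [0.5445, -0.1454, 0.0188]
tool_rot: [-0.002, 0.016, 1.0, 0.0]
contact_force: [-7.9, 0.5, 5.1]
gripper_width: 0.526
grasp_force: 3.8
```

>>> play_rows(linear=[[0.001,0,0],[0.0005,0,0],[0,0,0]], turn=[0,0,0])

```text
time: 16.6
tool_pos: [0.5446, -0.1454, 0.0187]
tool_rot: [-0.004, 0.016, 1.0, 0.0]
contact_force: [-12.4, 0.5, 10.3]
gripper_width: 0.53
grasp_force: 6.4
```

>>> play_rows(linear=[[-0.005,0,0],[-0.015,0,0],[-0.02,0,0.01],[-0.02,0,0.05],[-0.01,0,0.05],[0,0,0.03],[0,0,0],[0,0,0]], turn=[0,0,0,0,0,0,0,0])

```text
time: 17.6
tool_pos: [0.477, -0.145, 0.1577]
tool_rot: [-0.001, 0.016, 1.0, 0.0]
contact_force: [-0.2, 0.0, -0.0]
gripper_width: 0.52
grasp_force: 0.0
```

Run:
```python
from h import *
s=state();print(s["tool_pos"],s["contact_force"])
im=grab_frame("wrist"); save("w7",im); save("w7c",cv2.resize(im[200:384,150:370],None,fx=3,fy=3,interpolation=cv2.INTER_CUBIC))
```

```text
[ 0.47697266 -0.14504272  0.15770558] [-0.24416456  0.02050716 -0.04429846]
```

View pics/w7c.png

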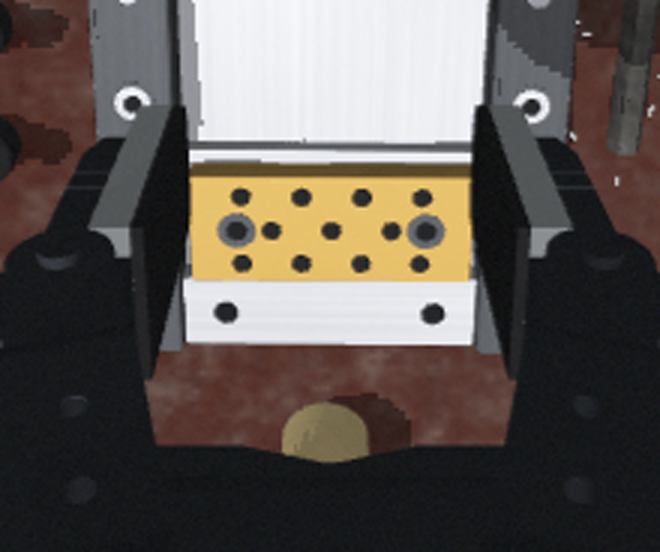

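The plate is flat with its working face up (rows 165–281) and tight against the shoulder with no gap. The seat strip in front of it is even, and the bush, screws and hex key are in place. Handing in.

```bash
python3 -c "
from plant import *
print(job_done())"
```

```text
the job is handed in; nothing more can be done
None
```

I handed the job in: the last picture shows the plate flipped over the step, lying flat with its working face up against the back shoulder, the fingers clear and nothing around the bed disturbed; no verdict was returned.

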